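# Clamp the oyster for opening

## Robot

A 6-joint arm with a two-finger parallel gripper is mounted at the origin on the work surface. World frame = base frame: x ahead of the robot, y to its left, z up, the work surface at z = 0. Lengths are in mm, angles in rad, forces in N, time in s.
With the tool pointing down it reaches from about 275 to 1000 mm from the base axis. Payload 8.4 kg.
Tool frame: the origin (TCP) lies at the very end of the fingers, on their centre line; the grasp point (between the pads) lies 19 mm behind it (r.pinch_z is the distance from the TCP to the grasp point, in mm); z points along the fingers, y is the direction in which the jaws open and shut (so a half turn about z gives the same grasp; the last joint's range is limited). The gripper opens to 85 mm and grips with 20 to 120 N. Pads are 22 mm wide; open, the fingers measure 114 mm over their backs; the gripper's body (76 mm by 85 mm) begins 54 mm behind the grasp point. The pads swing forward as they close: fully open they stand 13 mm farther back than shut.
Start: joints at [-1.204, 0.353, 1.633, -0, 1.155, -0.002], TCP at [225.309, -582.978, 231.281] pointing down, gripper open.
Joint ranges: [-2.63, 2.63], [-0.92, 2.1], [0.06, 2.66], [-1.3, 4.44], [0, 2.69], [-3.02, 3.02]. Speed limits (rad/s): [2.22, 2.22, 2.79, 3.14, 3.14, 3.14].

## Interface

Orientations are given as [roll, pitch, yaw] about the fixed x, y, z axes, in that order (R = Rz(yaw) Ry(pitch) Rx(roll)).
In Python, from rig import r, optics gives the robot as it stands.
- The arm moves only by the shell command python3 -m creep 'ROWS' [FORCE]. ROWS is JSON, a list of rows, each an object with "dp": the shift along the tool's x, y, z in mm, a list of three; "angular": the turn, a rotation vector about the tool's x, y, z in rad, a list of three; "fingers": the finger opening in mm, from 0 to 85.4. In form: [{"dp": [dx, dy, dz], "angular": [wx, wy, wz], "fingers": fingers}, ...]. A call has 1 to 5 rows; each row is the pose to reach, as a shift and turn from the pose commanded when the call began, along the tool's axes at that moment; what a row does not reach only later rows make up. A row lasts 1/12 s, in which the tool goes at most 41.7 mm and 7.16 degrees, less where a joint would pass 70% of its speed; a pose out of reach is approached as far as the arm can. A call with a gripper value outside its range is refused whole. The fingers move at their own pace and stop on an object; FORCE is the grip in N (left out, the last holds). Time passes only in rows, so rows that repeat a pose let the fingers close. It gives the time, the measured TCP pose, the force and the opening at its end, in the units of the state.
- r.sense(): the state, without advancing time (a new reading comes with each control period).
- optics.grab_frame(name): name is "scene" or "top"; returns the picture (480x640x3 uint8, blue, green, red); there is no depth.
- optics.camera_params(name): a dict with "fx", "fy", "cx", "cy" (pixels), "eye" and "rotation" of the camera in the world. Camera axes: x right, y up, looking along -z (the intrinsics and any distortion apply to the point x, -y, -z); pixel columns grow to the right and rows downward; lengths in mm; the calibration is good to about 2 mm. A picture is of the moment at which its call begins. camera_params takes no time and is no camera call.
- r.sign_off(): hands the job in, once; it reports no verdict.
The state is a dict: "clock": time; "qpos": joint angles; "qvel": joint speeds; "joint_efforts": joint torques, N m; "eef_pos": TCP position; "tcp_rot": TCP orientation; "contact_force": force on the tool from outside, world axes, zero at the start; "wrist_torque": the same for the moment, N m; "opening": opening from 0.0 (shut) to 1.0 (fully open).
Only numpy, scipy, OpenCV 4.12 (cv2) and the standard library are available. Lean on these libraries where they do the work, as an engineer would, in place of code of your own. Each camera call takes 0.05 s, during which the arm holds its last target.

## Task

Two oyster clamps stand open on the table, and only one has an oyster lying in its cradle. Press the sprung arm of that clamp fully down until its catch snaps over and keeps it down by itself, so that the oyster is held ready for opening. Leave the oyster lying in its cradle, and leave the arm of the empty clamp up.

Things in the scene. Friction and masses are not known exactly. Their poses are not given: they have to be found in the camera images.
- clamp_pad (a point): Centre of the top of the press pad, a flat black disc 40 mm across, 10 thick, at the free, robot-side end of the steel arm (18 mm wide) of the clamp with the oyster. x: along the arm to its hinge; y: level; z: square to the pad. The hinge axis is 235 mm ahead (x), 7 mm below (z), 78 mm above the table. Arm up: pad 176 mm high, face leaning 0.4 rad towards the hinge. Held down: 86 mm high, level.
- clamp_arm (a joint): Arm of the clamp with the oyster: 0 up (sprung), 0.39 rad held down (0.40 level), 0.44 stop. Going down the pad shifts 21 mm away from the hinge. Pressing takes up to 11 N at the pad. Let go before 0.35 it springs up; past 0.39 the catch keeps it. The catch is a steel hook on the left of the arm (seen from the pad), 50 mm from the held pad's centre towards the hinge, top 104 mm above the table.
- oyster_mid (a point): Centre, half-way up, of the oyster in the cradle: a loose grey-brown shell, about 94 x 62 x 32 mm, lying flat, z up, its underside 24 mm above the table. The clamp is a fixed board 290 x 130 x 18 mm with a white cradle (rim 37 mm above the table) in its middle; a sprung rubber foot under the arm comes down on the shell.
- spare_arm (a joint): Arm of the second clamp, exactly alike but with an empty cradle, standing 0.28 to 0.57 m to one side of the first: 0 up, 0.39 rad held down. It must stay up.

How it is judged:
By the outcome, as a careful person would: the job done as asked, in the order asked, and still so for the second after the job is handed in, with the robot touching nothing.
It also fails if it takes over 29 s, if anything falls off the work surface, if the arm or the gripper's body presses on something with over 40 N, if the wrist force passes 120 N, or if a joint passes its speed limit or range.

## Working session

There is one attempt and no reset: what is moved stays moved. The work goes in short steps, Python scripts to look and compute and a shell command to move; the robot and the scene stay as the last step left them, time stands still between calls to the robot, and variables do not carry over. Pictures are saved under pics/ and viewed, and the job is handed in when it is done.

```bash
mkdir -p pics; ls; python3 - <<'E'
from rig import r, optics
import cv2
for n in("scene","top"):
    cv2.imwrite(f"pics/{n}0.png",optics.grab_frame(n)); print(n,optics.camera_params(n))
print(r.sense())
E
```

```text
pics
scene {'fx': 568.3858177614644, 'fy': 568.3858177614644, 'cx': 318.3176977418285, 'cy': 247.58366411098362, 'eye': array([1332.43665817, -213.74876964,  713.03690137]), 'rotation': array([0.93532275, 0.00892063, 1.30865274])}
top {'fx': 435.2377470130084, 'fy': 435.2377470130084, 'cx': 314.7326457833984, 'cy': 238.94586198655023, 'eye': array([483.29981087, -42.75289068, 835.86794424]), 'rotation': array([ 0.17993716,  0.0455638 , -1.58808316])}
{'clock': 0.1, 'qpos': array([-1.20442648e+00,  3.53611051e-01,  1.63401732e+00, -1.38883939e-05,
        1.15520158e+00, -2.42984293e-03]), 'qvel': array([ 0.00046814,  0.00023137, -0.00061333,  0.00098722,  0.00157385,
        0.00079228]), 'joint_efforts': array([-8.37490134e-04, -6.06357622e+01, -3.42819715e+01, -2.00128554e-06,
        3.93602822e-03,  2.49171239e-05]), 'eef_pos': array([ 225.14360938, -582.60587637,  230.63482622]), 'tcp_rot': array([-3.14035532e+00,  9.69273021e-06,  3.68805307e-01]), 'contact_force': array([-0.48039385,  1.24876516,  0.72470678]), 'wrist_torque': array([-0.02669045,  0.02610858,  0.01102098]), 'opening': 1.0046113341700624}
```

View pics/scene0.png

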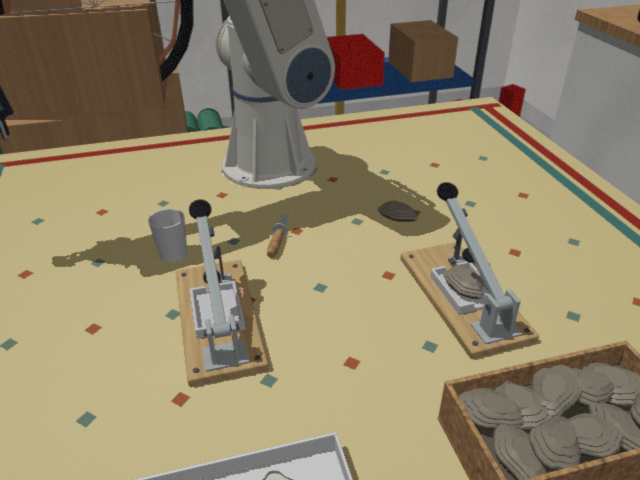

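View pics/top0.png

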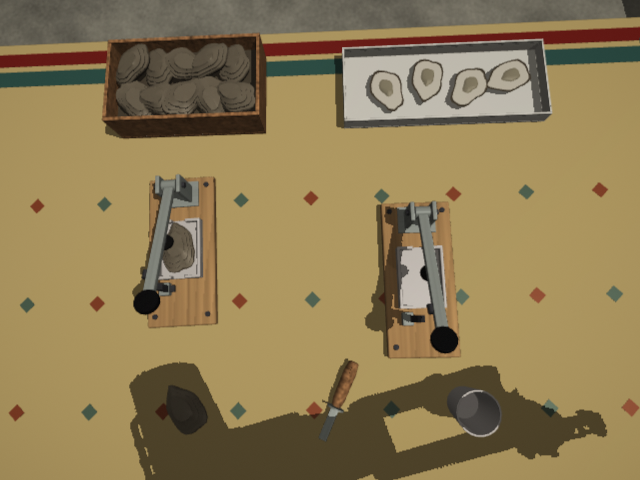

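The oyster clamp is the one on the left in the top view (pad about (147,301), hinge about (171,185)) and on the right in the scene view (pad about (448,191)). The empty clamp has its pad at (444,340) in the top view. The arm starts on the empty clamp's side.

```bash
cat > h.py <<'E'
from rig import r, optics
import cv2, numpy as np
from scipy.spatial.transform import Rotation as Ro
P={n:optics.camera_params(n) for n in("scene","top")}
def Rm(n): return Ro.from_euler('xyz',P[n]['rotation']).as_matrix()
def ray(n,u,v):
    p=P[n]; d=np.array([(u-p['cx'])/p['fx'],-(v-p['cy'])/p['fy'],-1]); d=Rm(n)@d
    return p['eye'],d/np.linalg.norm(d)
def plane(n,u,v,z):
    e,d=ray(n,u,v); return e+d*(z-e[2])/d[2]
def tri(a,b):
    e1,d1=ray("top",*a); e2,d2=ray("scene",*b)
    s=np.linalg.lstsq(np.c_[d1,-d2],e2-e1,rcond=None)[0]
    p,q=e1+s[0]*d1,e2+s[1]*d2
    return (p+q)/2,np.linalg.norm(p-q)
def proj(n,X):
    p=P[n]; c=Rm(n).T@(np.array(X)-p['eye']); return p['cx']+p['fx']*c[0]/-c[2],p['cy']-p['fy']*c[1]/-c[2]
def blob(n,img,box,t=40):
    x0,y0,x1,y1=box; m=(img[y0:y1,x0:x1].max(2)<t).astype(np.uint8)
    k,l,s,c=cv2.connectedComponentsWithStats(m); i=1+s[1:,4].argmax()
    return c[i]+[x0,y0],s[i]
E
python3 - <<'E'
from h import *
t=cv2.imread('pics/top0.png'); s=cv2.imread('pics/scene0.png')
a,sa=blob("top",t,(125,280,170,325)); b,sb=blob("scene",s,(430,175,465,210))
print(a,sa,b,sb,tri(a,b))
for z in(166,176): print(plane("top",*a,z),plane("scene",*b,z))
# board corners
for uv in[(150,178),(215,178),(216,325),(150,327)]: print(uv,plane("top",*uv,18))
for uv in[(154,185),(187,185)]: print(plane("top",*uv,90))
cv2.imwrite('pics/c.png',np.hstack([cv2.resize(t[165:335,120:230],None,fx=3,fy=3),cv2.resize(s[175:345,395:535],None,fx=3,fy=3)]))
E
```

```text
[146.41547862 301.37270876] [  9  10  26  24 491] [446.74261603 190.86919831] [  8   8  19  17 237] (array([513.76580038, 247.26807339, 170.226264  ]), np.float64(0.16957534547005973))
[513.93752736 249.01903242 166.        ] [507.36072849 250.96210392 166.        ]
[513.48015786 244.66336911 176.        ] [522.44336602 242.46704861 176.        ]
(150, 178) [765.01737142 319.18102203  18.        ]
(215, 178) [760.76819756 187.80529265  18.        ]
(216, 325) [474.50673915 179.00083776  18.        ]
(150, 327) [472.90118811 304.09943614  18.        ]
[726.69402699 279.2324706   90.        ]
[724.77585104 218.43169627  90.        ]
```

View pics/c.png

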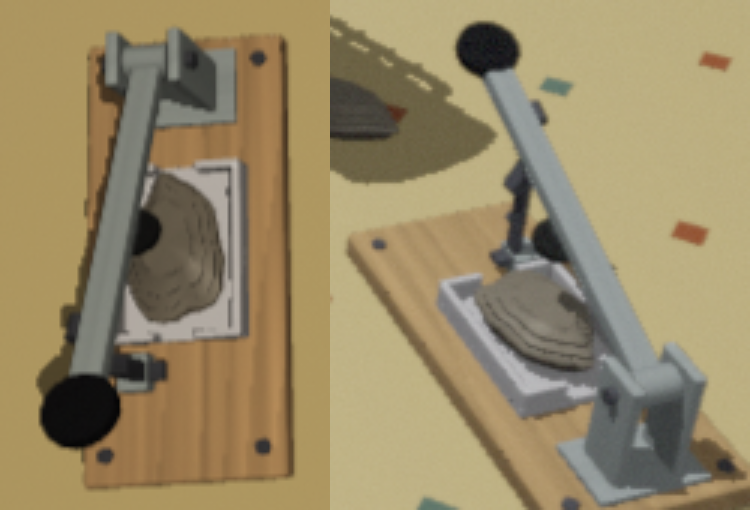

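```bash
python3 -m creep '[{"dp":[20,-24,-2],"angular":[0,0,0.07],"fingers":0},{"dp":[45,-53,-4],"angular":[0,0,0.14],"fingers":0},{"dp":[71,-84,-6],"angular":[0,0,0.21],"fingers":0},{"dp":[97,-114,-8],"angular":[0,0,0.28],"fingers":0},{"dp":[123,-145,-10],"angular":[0,0,0.34],"fingers":0}]' 60
```

```text
clock: 0.52
eef_pos: [287.8, -401.6, 240.9]
tcp_rot: [-3.141, 0.0, 0.024]
contact_force: [1.0, 0.3, 0.2]
opening: 0.299
```

```bash
python3 -m creep '[{"dp":[13,-38,0],"angular":[0,0,0],"fingers":0},{"dp":[26,-77,0],"angular":[0,0,0],"fingers":0},{"dp":[40,-116,0],"angular":[0,0,0],"fingers":0},{"dp":[53,-154,0],"angular":[0,0,0],"fingers":0},{"dp":[67,-193,0],"angular":[0,0,0],"fingers":0}]'
python3 -m creep '[{"dp":[13,-38,0],"angular":[0,0,0],"fingers":0},{"dp":[26,-77,0],"angular":[0,0,0],"fingers":0},{"dp":[40,-116,0],"angular":[0,0,0],"fingers":0},{"dp":[53,-154,0],"angular":[0,0,0],"fingers":0},{"dp":[67,-193,0],"angular":[0,0,0],"fingers":0}]'
python3 -m creep '[{"dp":[13,-38,0],"angular":[0,0,0],"fingers":0},{"dp":[26,-77,0],"angular":[0,0,0],"fingers":0},{"dp":[40,-116,0],"angular":[0,0,0],"fingers":0},{"dp":[53,-154,0],"angular":[0,0,0],"fingers":0},{"dp":[67,-193,0],"angular":[0,0,0],"fingers":0}]'
```

```text
clock: 0.93
eef_pos: [349.0, -206.7, 241.2]
tcp_rot: [3.142, -0.0, 0.028]
contact_force: [1.6, 0.7, 1.0]
opening: -0.001
clock: 1.35
eef_pos: [410.5, -11.7, 241.4]
tcp_rot: [3.141, -0.0, 0.029]
contact_force: [0.6, -0.0, 0.4]
opening: 0.002
clock: 1.77
eef_pos: [471.8, 183.3, 241.1]
tcp_rot: [3.141, 0.0, 0.029]
contact_force: [1.4, -0.4, 0.8]
opening: 0.002
```

```bash
python3 -m creep '[{"dp":[20,-31,0],"angular":[0,0,0],"fingers":0},{"dp":[41,-63,10],"angular":[0,0,0],"fingers":0},{"dp":[41,-63,36],"angular":[0,0,0],"fingers":0},{"dp":[41,-63,36],"angular":[0,0,0],"fingers":0}]'
python3 - <<'E'
from h import *
t=optics.grab_frame("top"); s=optics.grab_frame("scene")
cv2.imwrite('pics/c1.png',np.hstack([cv2.resize(t[190:340,80:230],None,fx=2.6,fy=2.6),cv2.resize(s[75:225,365:515],None,fx=2.6,fy=2.6)]))
X=r.sense()['eef_pos'];print(X,proj("top",X),proj("scene",X))
E
```

```text
clock: 2.1
eef_pos: [509.5, 246.0, 201.0]
tcp_rot: [3.139, 0.006, 0.031]
contact_force: [-2.0, -0.3, -0.2]
opening: 0.001
[509.87028191 244.71717672 204.21443488] (np.float64(138.0527815852037), np.float64(303.1324127794133)) (np.float64(446.814791385029), np.float64(173.91261095968582))
```

View pics/c1.png

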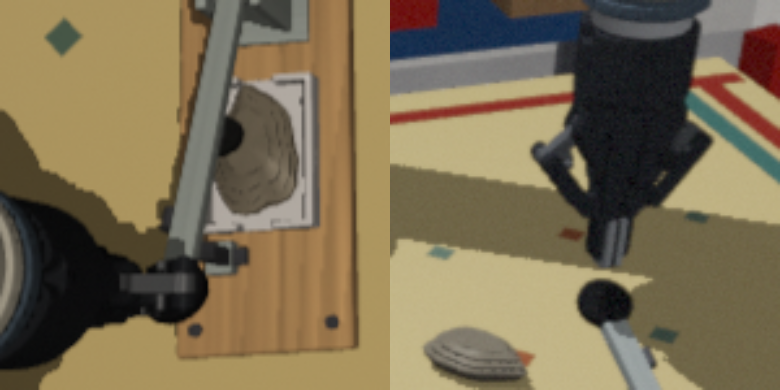

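The shut fingertips hang over the centre of the pad: tip about (450,176) and pad (447,191) in the scene view. The top view agrees. I'm descending now and following the pad's arc.

```bash
python3 -m creep '[{"dp":[0,0,12],"angular":[0,0,0],"fingers":0},{"dp":[0,0,22],"angular":[0,0,0],"fingers":0},{"dp":[-1,0,30],"angular":[0,0,0],"fingers":0},{"dp":[-3,0,36],"angular":[0,0,0],"fingers":0},{"dp":[-4,0,41],"angular":[0,0,0],"fingers":0}]'
python3 - <<'E'
from h import *
t=optics.grab_frame("top"); s=optics.grab_frame("scene")
cv2.imwrite('pics/c2.png',np.hstack([cv2.resize(t[190:340,80:230],None,fx=2.6,fy=2.6),cv2.resize(s[75:225,365:515],None,fx=2.6,fy=2.6)]))
X=r.sense();print(X['eef_pos'],X['contact_force'])
E
```

```text
clock: 2.62
eef_pos: [506.6, 244.6, 163.8]
tcp_rot: [3.141, 0.001, 0.028]
contact_force: [-1.5, -0.7, 3.7]
opening: -0.001
[506.62418836 244.75785257 163.63074075] [-0.59002946 -1.43347102  2.68223849]
```

View pics/c2.png

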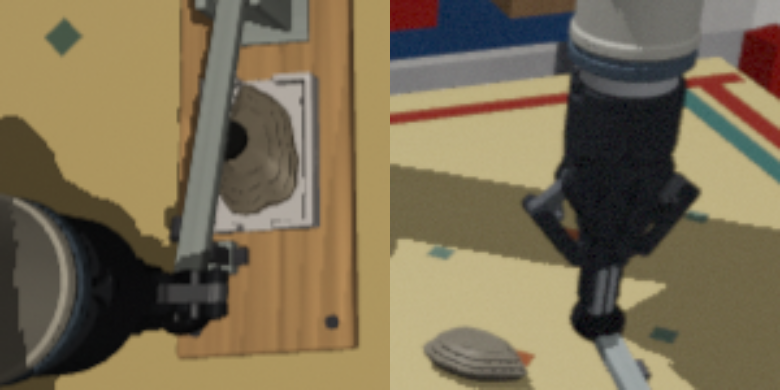

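The fingers are on the pad and the arm is starting to yield (about 3 N). Continuing down.

```bash
python3 -m creep '[{"dp":[-3,0,11],"angular":[0,0,0],"fingers":0},{"dp":[-5,0,22],"angular":[0,0,0],"fingers":0},{"dp":[-8,0,33],"angular":[0,0,0],"fingers":0},{"dp":[-10,0,44],"angular":[0,0,0],"fingers":0},{"dp":[-11,0,52],"angular":[0,0,0],"fingers":0}]'
python3 -m creep '[{"dp":[-1,0,6],"angular":[0,0,0],"fingers":0},{"dp":[-2,0,12],"angular":[0,0,0],"fingers":0},{"dp":[-2,0,17],"angular":[0,0,0],"fingers":0},{"dp":[-3,0,21],"angular":[0,0,0],"fingers":0},{"dp":[-3,0,21],"angular":[0,0,0],"fingers":0}]'
```

```text
clock: 3.13
eef_pos: [496.1, 245.0, 111.1]
tcp_rot: [-3.141, -0.0, 0.029]
contact_force: [-1.1, 1.2, 6.4]
opening: 0.003
clock: 3.55
eef_pos: [493.2, 244.7, 90.5]
tcp_rot: [3.141, 0.0, 0.029]
contact_force: [-0.2, -0.0, 1.2]
opening: -0.001
```

```bash
python3 - <<'E'
from h import *
t=optics.grab_frame("top"); s=optics.grab_frame("scene")
cv2.imwrite('pics/c3.png',np.hstack([cv2.resize(t[190:340,80:230],None,fx=2.6,fy=2.6),cv2.resize(s[145:295,365:515],None,fx=2.6,fy=2.6)]))
X=r.sense();print(X['eef_pos'],X['contact_force'])
E
```

```text
[492.59645672 244.52607994  90.71164051] [0.4591195  0.60382223 0.58876804]
```

View pics/c3.png

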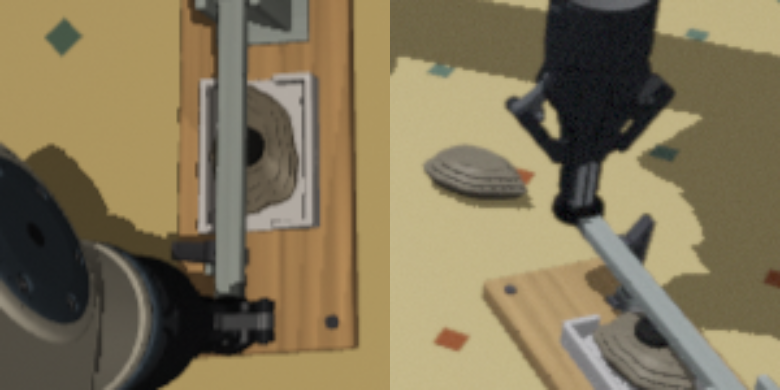

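At z 90 the arm is nearly level, and the force has dropped to about 1 N. The hook stands beside the arm in the scene view and doesn't look clearly engaged. I'll press on gently.

```bash
python3 -m creep '[{"dp":[0,0,2],"angular":[0,0,0],"fingers":0},{"dp":[-1,0,4],"angular":[0,0,0],"fingers":0},{"dp":[-1,0,6],"angular":[0,0,0],"fingers":0},{"dp":[-1,0,8],"angular":[0,0,0],"fingers":0},{"dp":[-1,0,8],"angular":[0,0,0],"fingers":0}]'
```

```text
clock: 4.07
eef_pos: [492.3, 244.7, 83.2]
tcp_rot: [3.142, -0.0, 0.029]
contact_force: [-0.2, -0.7, 5.8]
opening: -0.001
```

```bash
python3 -m creep '[{"dp":[0,0,1],"angular":[0,0,0],"fingers":0},{"dp":[0,0,2],"angular":[0,0,0],"fingers":0},{"dp":[0,0,3],"angular":[0,0,0],"fingers":0},{"dp":[0,0,3],"angular":[0,0,0],"fingers":0}]'
python3 - <<'E'
from h import *
s=optics.grab_frame("scene")
cv2.imwrite('pics/c4.png',cv2.resize(s[165:345,365:545],None,fx=3,fy=3))
X=r.sense();print(X['eef_pos'],X['contact_force'])
E
```

```text
clock: 4.4
eef_pos: [492.2, 244.7, 80.3]
tcp_rot: [3.142, -0.0, 0.029]
contact_force: [0.4, -1.1, 6.1]
opening: 0.001
[492.21642955 244.69488115  80.35389514] [ 0.11914702 -1.29012097  6.58165813]
```

View pics/c4.png

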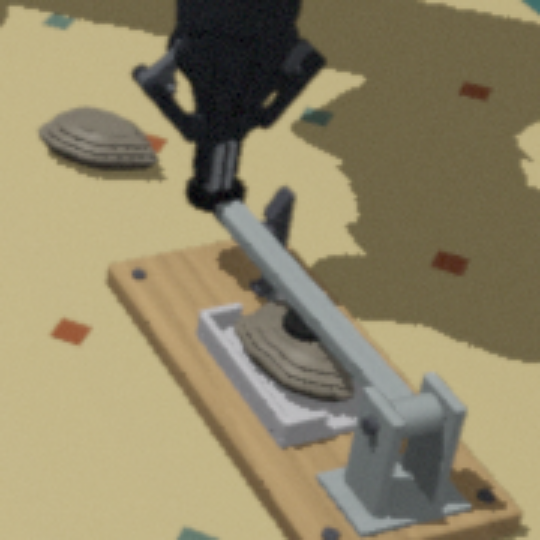

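```bash
python3 -m creep '[{"dp":[0,0,1],"angular":[0,0,0],"fingers":0},{"dp":[0,0,2.5],"angular":[0,0,0],"fingers":0},{"dp":[0,0,2.5],"angular":[0,0,0],"fingers":0}]'
python3 -m creep '[{"dp":[0,0,-3],"angular":[0,0,0],"fingers":0},{"dp":[0,0,-6],"angular":[0,0,0],"fingers":0},{"dp":[0,0,-9],"angular":[0,0,0],"fingers":0},{"dp":[0,0,-12],"angular":[0,0,0],"fingers":0},{"dp":[0,0,-15],"angular":[0,0,0],"fingers":0}]'
python3 - <<'E'
from h import *
s=optics.grab_frame("scene")
cv2.imwrite('pics/c5.png',cv2.resize(s[165:345,365:545],None,fx=3,fy=3))
X=r.sense();print(X['eef_pos'],X['contact_force'])
E
```

```text
clock: 4.7
eef_pos: [492.2, 244.7, 77.8]
tcp_rot: [3.142, -0.0, 0.029]
contact_force: [0.3, -1.2, 5.6]
opening: -0.002
clock: 5.12
eef_pos: [491.7, 244.7, 92.7]
tcp_rot: [3.141, 0.001, 0.029]
contact_force: [-0.5, 0.1, -0.0]
opening: 0.0
[492.04587183 244.81305382  93.2077654 ] [-0.33334088  0.5170412  -0.11949627]
```

View pics/c5.png

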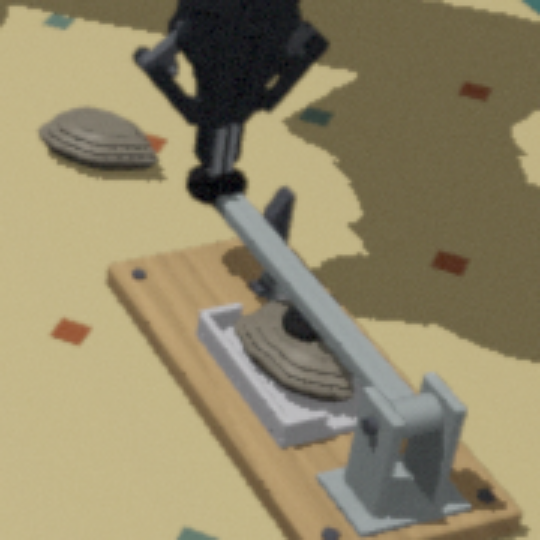

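The force is zero with the TCP at z 93 and the arm hasn't moved, so the catch holds. Now retreating straight up, then checking.

```bash
python3 -m creep '[{"dp":[0,0,-15],"angular":[0,0,0],"fingers":0},{"dp":[0,0,-40],"angular":[0,0,0],"fingers":0},{"dp":[0,0,-75],"angular":[0,0,0],"fingers":0},{"dp":[0,0,-110],"angular":[0,0,0],"fingers":0},{"dp":[0,0,-140],"angular":[0,0,0],"fingers":0}]'
python3 -m creep '[{"dp":[-25,0,0],"angular":[0,0,0],"fingers":0},{"dp":[-60,0,0],"angular":[0,0,0],"fingers":0},{"dp":[-95,0,0],"angular":[0,0,0],"fingers":0},{"dp":[-120,0,0],"angular":[0,0,0],"fingers":0},{"dp":[-120,0,0],"angular":[0,0,0],"fingers":0}]'
python3 - <<'E'
from h import *
s=optics.grab_frame("scene");t=optics.grab_frame("top")
cv2.imwrite('pics/c6.png',np.hstack([cv2.resize(t[170:340,120:230],None,fx=3,fy=3),cv2.resize(s[175:345,395:535],None,fx=3,fy=3)]))
cv2.imwrite('pics/s6.png',s)
a,_=blob("top",t,(125,280,190,335)); print(a,plane("top",*a,86))
X=r.sense();print(X['clock'],X['eef_pos'],X['contact_force'])
E
```

```text
clock: 5.58
eef_pos: [492.0, 244.8, 234.6]
tcp_rot: [-3.141, -0.0, 0.029]
contact_force: [0.9, 0.1, -0.2]
opening: 0.003
clock: 6.0
eef_pos: [367.4, 240.2, 232.1]
tcp_rot: [3.14, 0.004, 0.03]
contact_force: [-0.1, 0.2, 0.4]
opening: -0.002
[167.97788698 314.66093366] [494.13904339 244.75921743  86.        ]
6.1 [371.78842473 241.46082919 233.00203932] [0.06048597 1.01992802 0.19839462]
```

View pics/c6.png

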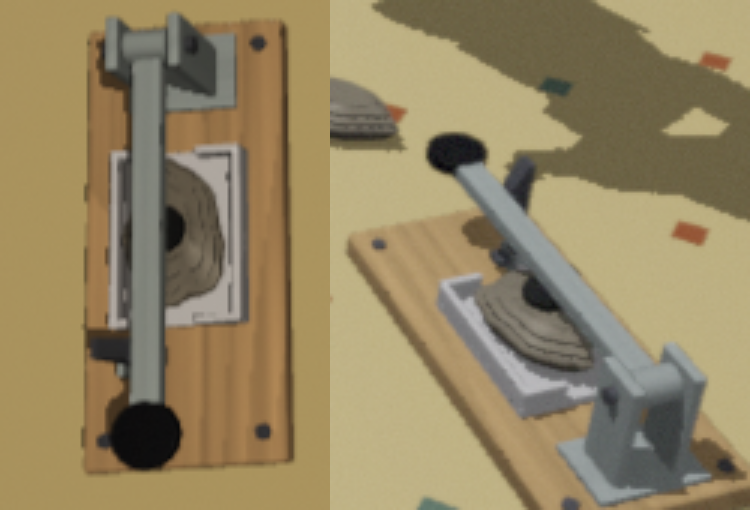

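View pics/s6.png

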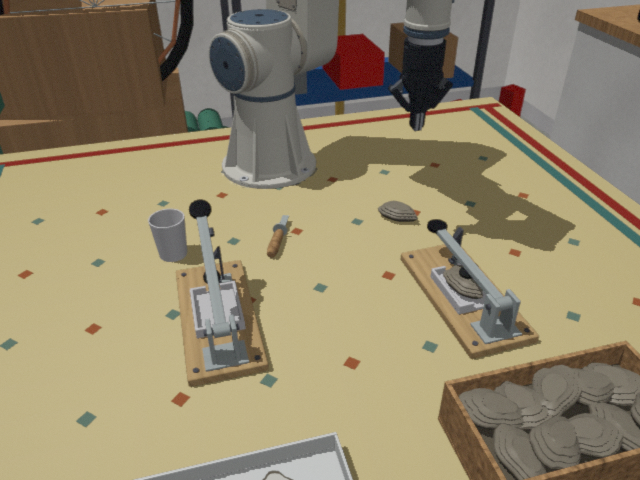

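The oyster clamp's arm is down and level: pad at (168,315) in the top view and about (437,226) in the scene view. The oyster is in its cradle under the foot. The empty clamp's pad is still up at (200,209).

```bash
python3 -m creep '[{"dp":[0,0,0],"angular":[0,0,0],"fingers":0},{"dp":[0,0,0],"angular":[0,0,0],"fingers":0},{"dp":[0,0,0],"angular":[0,0,0],"fingers":0},{"dp":[0,0,0],"angular":[0,0,0],"fingers":0},{"dp":[0,0,0],"angular":[0,0,0],"fingers":0}]'
python3 - <<'E'
from h import *
s=optics.grab_frame("scene");t=optics.grab_frame("top")
a,_=blob("top",t,(145,295,190,335)); b,_=blob("scene",s,(425,210,449,240)); print(a,b,tri(a,b))
print(r.sign_off())
E
```

```text
clock: 6.52
eef_pos: [372.7, 241.3, 232.6]
tcp_rot: [3.141, 0.0, 0.028]
contact_force: [-0.4, -0.9, -0.3]
opening: 0.003
[167.97788698 314.66093366] [435.89333333 225.42      ] (array([494.07520513, 246.25212331,  80.45662956]), np.float64(1.214335478240494))
the job is handed in; nothing more can be done
None
```

The arm of the clamp with the oyster is pressed down and held by its catch, and the job is handed in at about 6.6 s of the 29 s allowed.

I pushed the pad down with the shut fingertips, following its arc, until the TCP was at z 78, just above the stop. No force reading passed 7 N. When I backed off, the force fell to zero and the arm stayed down. I then withdrew to about 230 mm high, touching nothing.

**Last checks:**
- **Held arm:** two pictures taken about 0.5 s apart show the pad at the same pixels. Two-view triangulation puts it at about (494, 246, 80). The height is of the middle of the visible black disc, so it sits a few mm below the stated 86 mm top, which matches the arm being held level.
- **Oyster and empty clamp:** the pictures show the oyster lying in its cradle under the rubber foot, and the empty clamp's arm still up.
- **Catch:** I couldn't clearly see the hook lying over the arm. That it is holding rests on the arm staying down after release.

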